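Lock a bearing block's shaft with its cross pin

TASK

Take the long locking pin (the one with the tall, narrow head) out of the wooden stand and stand it in the hole on top of the steel bearing block, let go, so that it rests on the shaft inside. Then swing the block's ball-ended lever away from the side it leans to, without forcing it, until you feel it come to a dead stop against the pin: there the shaft's hidden cross-hole lies under the pin. Push the pin gently and steadily fully home, its head flat on the block, let go, and leave the other things on the bench where they are.

Things in the scene. Friction and masses are not known exactly. Their poses are not given: they have to be found in the camera images.
- pin: Steel locking pin: shank 14 mm diameter and 90 mm long with a small chamfer at its foot, then a plain round head 24 mm diameter and 30 mm tall (120 mm in all, 120 to 180 g). Origin at the centre of its foot, z up along the pin. At the start it stands upright in one of the stand's two holes, its foot 50 mm below the stand's top, its head from 100 to 130 mm above the bench.
- spare: A different steel pin, to be left alone, in the other hole of the stand: shank 14 mm, flat wide head 36 mm diameter and 12 mm thick, 72 mm in all; its head lies 70 to 82 mm above the bench. Origin at its foot.
- stand: Fixed wooden pin stand, 70 x 160 x 60 mm. Origin at the centre of its underside; its two holes lie on its y axis at y = -40 and +40 mm, 50 mm deep, 16 mm wide.
- block: Fixed steel bearing block, 108 x 70 mm and 114 mm tall, on a 170 x 90 x 12 mm foot. Origin at the centre of its underside, z up. A 64 mm shaft that can turn lies through it along its y axis, 62 mm above the bench. A vertical bore goes through its 20 mm thick roof down to the shaft. Nothing in it needs force: 5 to 8 N more at the lever's ball than turning takes is enough to feel a stop.
- bore (a point): Centre of the bore's mouth, on the block's top face, 114 mm above the bench; axes as the block's. Bore 15.6 mm wide with a 3 mm countersink. A pin put in it comes to rest with its foot 26 mm below this point, in a groove that runs round the shaft, and stays at that height while the shaft turns. The groove ends at the far wall of the shaft's cross-hole, which is about 16 mm wide and out of sight.
- home (a point): Fixed point on the bore's axis, 90 mm under the bore's mouth, where the pin's foot ends up when its head sits on the block's top (head top then 144 mm above the bench). The cross-hole is snug: with the hole in line the pin does not drop by itself; about 10 N of steady push straight down moves it all the way, and it stays where it is left. Out of line it does not move.
- lever: Lever on the shaft's end: hub 76 mm wide, rod 14 mm thick, black ball. Origin on the shaft's axis in the block, 62 mm above the bench; y is the shaft's axis, z runs along the rod, which lies at y = +85 mm. It turns about y with the shaft; upright is 0, plus leans to the block's +x. It starts at -0.42 to -0.3 rad, leaning to the robot; own stops at -0.6 and 0.95.
- knob (a point): Centre of the lever's ball, 32 mm in diameter, 95 mm from the shaft's axis. The lever is stiff and stays where it is left: 2 to 8 N at the ball moves it, most if fingers drag down on it. With the pin in the bore it stops dead, at some lever angle between 0.15 and 0.75 rad, when the cross-hole's far wall meets the pin: the hole is then in line (2 or 3 mm slack at the ball).
- can_a: Spray can, 54 mm wide, 150 mm tall, standing at the back; origin at its underside. To be left alone.
- can_b: Spray can with a paper label, 54 mm wide, 150 mm tall; origin at its underside. To be left alone.
- wrench: Steel wrench, 200 mm long, lying on the bench between stand, block and robot; to be left alone.
- race: Steel bearing race, a ring 90 mm wide and 22 mm tall; to be left alone.
- washer: Steel washer, 44 mm wide and 6 mm thick; to be left alone.
- hammer: Hammer, 280 mm long, lying on the bench; to be left alone.
- driver: Screwdriver, 200 mm long, lying on the bench at the back; to be left alone.
There are look-alikes about, which are no part of the job. Leave any pink or red look-alike of the block alone.

How it is judged:
On the way:
1. the pin stands in the bore, let go, resting on the shaft (foot 22 to 30 mm below the block's top) (horizontal distance between pin and bore below 0.005 m and angle between pin's own z axis and vertical below 0.15 rad and z of pin in the frame of bore between -0.03 and -0.022 m and contact force between the fingers and pin below 0.1 N), for 0.3 s.
At the end, for the whole second after the job is handed in: The pin is fully home through block and shaft: its head within 2.5 mm of the block's top, its foot within 6 mm of the bore's axis, upright within 0.06 rad, at rest (horizontal distance between pin and bore below 0.006 m and angle between pin's own z axis and vertical below 0.06 rad and z of pin in the frame of bore below -0.0875 m and linear speed of pin below 0.01 m/s); the robot touches nothing.
It fails at once if the lever is forced: more than 20 N between the robot and the lever (contact force between the arm and lever above 20 N).
It fails at once if the pin is forced: more than 50 N between the pin and the shaft (contact force between pin and lever above 50 N).
It fails at once if one of the other things on the bench is moved by more than 30 mm (distance of any of spare, can_a, can_b, wrench, race, washer, hammer, driver from where it was at the start of the episode above 0.03 m).
It also fails if it takes over 72 s, if anything falls off the work surface, if the arm or the gripper's body presses on something with over 40 N, if the wrist force passes 120 N, or if a joint passes its speed limit or range.

ROBOT

A 6-joint arm with a two-finger parallel gripper is mounted at the origin on the work surface. World frame = base frame: x ahead of the robot, y to its left, z up, the work surface at z = 0. Lengths are in m, angles in rad, forces in N, time in s.
With the tool pointing down it reaches from about 0.25 to 0.775 m from the base axis. Payload 4 kg.
Tool frame: the origin (TCP) lies at the centre of the arm's flange, where the gripper is bolted on; the fingertips stand 199 mm ahead of it and the grasp point (between the pads) lies 180 mm ahead of it; z points along the fingers, y is the line along which they close (so a half turn about z gives the same grasp; the last joint's range is limited). The gripper opens to 94 mm and grips with 3 to 60 N. Pads are 16 mm wide; open, the fingers measure 119 mm over their backs; the gripper's body (75 mm by 177 mm) begins 78 mm behind the grasp point.
Start: joints at [1.055, 0.087, 1.371, -0, 1.684, -0.103], TCP at [0.221, 0.504, 0.405] pointing down, gripper open.
Joint ranges: [-3.1, 3.1], [-0.76, 2.03], [0.27, 2.55], [-1.08, 4.22], [0.17, 2.65], [-2.57, 2.57]. Speed limits (rad/s): [2.79, 2.79, 3.14, 3.14, 3.14, 3.14].

INTERFACE

Orientations are given as [roll, pitch, yaw] about the fixed x, y, z axes, in that order (R = Rz(yaw) Ry(pitch) Rx(roll)).
In Python, from bench import robot, eyes, models gives the robot as it stands.
- The arm moves only by the tool step_arm, never from a script. Its argument "commands" is a list that holds one entry, the list of rows, each a list of 7 numbers: the shift along the tool's x, y, z in mm, then the turn, a rotation vector about the tool's x, y, z in rad, then the finger opening in mm, from 0 to 94. In form: [[[tx, ty, tz, wx, wy, wz, gripper], ...]]. A call has 1 to 20 rows; each row shifts and turns the commanded pose from where the row before left it, along the tool's axes as they then stand; what a row does not reach is not made up. A row lasts 1/8 s, in which the tool goes at most 62.5 mm and 10.7 degrees, less where a joint would pass 70% of its speed; a pose out of reach is approached as far as the arm can. A call is refused whole if a number of a shift passes 62.5 or a number of a turn 0.188, either way. A call with a gripper value outside its range is refused whole. The fingers move at their own pace and stop on an object; the grip force is fixed at half the most. Time passes only in rows, so rows that do not move let the fingers close. It gives the time, the measured TCP pose, the force, the opening and the grip force at its end, in the units of the state.
- robot.get_obs(): the state, without advancing time (a new reading comes with each control period).
- eyes.snapshot(name): name is "side" or "top"; returns a dict with "color" (480x640x3 uint8, red, green, blue), "camera_matrix" (3x3 intrinsics, pixels), "eye" and "rotation" of the camera in the world. Camera axes: x right, y up, looking along -z (the intrinsics and any distortion apply to the point x, -y, -z); pixel columns grow to the right and rows downward; lengths in m; the calibration is good to about 2 mm. A picture is of the moment at which its call begins. There is no depth.
- robot.close_job(): hands the job in; it is judged then, once.
Trained networks look in a picture, given as the dict that the camera call returned (one of the last four; its "shot" number tells which), for a name from the list of things; names that differ only in an ending like _2 or _b are one class to them, and where a whole thing is asked for, a point or a joint stands for the part that bears it (a point fixed in the world has none). Each returns a list of dicts, best first, with "confidence" (0 to 1); they miss things now and then, are a little off and sometimes report something else, mostly with a low value. They report only what shows in the picture. A call takes as long as a camera call. They do not tell look-alikes from the thing itself.
- models.masks_of(picture, query): "mask" (480x640 bool, what is visible of it) and "xy" ([column, row] in pixels, amid what is visible of it).
- models.tip_of(picture, query): "xy" ([column, row] in pixels: a listed point, or the origin of a listed thing).
The state is a dict: "time": time; "joint_positions": joint angles; "qvel": joint speeds; "joint_torque": joint torques, N m; "tool_pos": TCP position; "ee_rot": TCP orientation; "wrist_force": force on the tool from outside, world axes, zero at the start; "wrist_torque": the same for the moment, N m; "width": finger opening in m; "finger_force": force on a finger pad.
Only numpy, scipy, OpenCV 4.12 (cv2) and the standard library are available. Lean on these libraries where they do the work, as an engineer would, in place of code of your own. Each camera call takes 0.05 s, during which the arm holds its last target. There are 200 camera calls.

## Working session

There is one attempt and no reset: what is moved stays moved. The work goes in short steps, Python scripts to look and compute and a tool call to move; the robot and the scene stay as the last step left them, time stands still between calls to the robot, and variables do not carry over. Pictures are saved under pics/ and viewed, at most 13 in all, crops included, and the job is handed in when it is done.

Besides the shell and the picture viewer there is one more tool, called after ">>>" as name(argument=value, ...) on one line, values as JSON. step_arm: Moves the arm, as the interface text tells. Its arguments: {"type":"object","properties":{"commands":{"type":"array"}},"required":["commands"]}

```bash
ls; mkdir -p pics; cat > h.py <<'E'
import numpy as np, cv2
from bench import robot, eyes, models
def proj(p,P):
    P=np.atleast_2d(P); c=(P-p['eye'])@np.array(p['rotation']); 
    q=np.c_[c[:,0],-c[:,1],-c[:,2]]@np.array(p['camera_matrix']).T
    return q[:,:2]/q[:,2:]
def ray(p,xy):
    d=np.linalg.inv(p['camera_matrix'])@[xy[0],xy[1],1]; d=np.array(p['rotation'])@[d[0],-d[1],-d[2]]
    return np.array(p['eye']),d
def atz(p,xy,z):
    e,d=ray(p,xy); return e+d*(z-e[2])/d[2]
E
python3 - <<'E'
from h import *
for n in ('side','top'):
    p=eyes.snapshot(n); print(n,[k for k in p],p['eye'],np.round(p['rotation'],3).tolist(),p['camera_matrix'])
    cv2.imwrite(f'pics/{n}0.png',p['color'][...,::-1])
    for q in ('pin','spare','stand','block','bore','lever','knob','can_a','wrench','race','washer','hammer','driver'):
        for r in models.tip_of(p,q)[:4]: print(q,np.round(r['xy']).tolist(),round(r['confidence'],2),end=' ; ')
        print()
print(robot.get_obs())
E
```

```text
pics
side ['color', 'camera_matrix', 'eye', 'rotation', 'shot'] [ 0.01237531 -0.64951873  0.89099881] [0.811, -0.001, -0.67] [[472.66587844   0.         319.56035059]
 [  0.         472.66587844 240.06880056]
 [  0.           0.           1.        ]]
pin [384.0, 303.0] 0.63 ; 
spare [419.0, 268.0] 0.71 ; spare [403.0, 331.0] 0.69 ; 
stand [393.0, 319.0] 0.98 ; 
block [214.0, 266.0] 0.94 ; block [316.0, 256.0] 0.82 ; block [294.0, 416.0] 0.8 ; block [148.0, 226.0] 0.55 ; 
bore [132.0, 191.0] 0.94 ; bore [210.0, 235.0] 0.84 ; bore [290.0, 384.0] 0.77 ; bore [316.0, 220.0] 0.69 ; 
lever [138.0, 207.0] 0.95 ; lever [208.0, 250.0] 0.79 ; lever [292.0, 402.0] 0.63 ; lever [319.0, 237.0] 0.57 ; 
knob [261.0, 341.0] 0.78 ; knob [126.0, 162.0] 0.64 ; knob [286.0, 198.0] 0.59 ; 
can_a [416.0, 265.0] 0.95 ; can_a [210.0, 214.0] 0.95 ; 
wrench [294.0, 310.0] 0.69 ; wrench [406.0, 460.0] 0.28 ; 
race [381.0, 234.0] 0.76 ; race [315.0, 222.0] 0.31 ; 
washer [468.0, 335.0] 0.53 ; 
hammer [408.0, 455.0] 0.84 ; 
driver [344.0, 201.0] 0.55 ; 
top ['color', 'camera_matrix', 'eye', 'rotation', 'shot'] 
[... 994 characters left out ...]
168.0] 0.67 ; 
{'time': 1.4, 'joint_positions': array([ 1.05491684e+00,  8.71977514e-02,  1.37071891e+00, -2.11575763e-05,
        1.68359330e+00, -1.03119323e-01]), 'qvel': array([ 0.00118499,  0.00109297,  0.00109949, -0.00124903, -0.00017996,
       -0.00107128]), 'joint_torque': array([ 1.23445816e-04, -3.40037441e+01, -3.02591443e+01,  7.18061649e-02,
        2.37164518e-02, -1.10518690e-05]), 'tool_pos': array([0.22064175, 0.50379898, 0.4046975 ]), 'ee_rot': array([3.14151257e+00, 2.94231887e-05, 2.72883011e+00]), 'wrist_force': array([ 0.2555266 , -0.10729675, -0.59023053]), 'wrist_torque': array([0.02039408, 0.00865651, 0.02731858]), 'finger_force': 0.0, 'width': 0.09411864833251231}
```

```bash
sed -i "1a from scipy.spatial.transform import Rotation as Ro\ndef RR(p): return Ro.from_euler('xyz',p['rotation']).as_matrix()" h.py; sed -i "s/np.array(p\['rotation'\])/RR(p)/" h.py; python3 - <<'E'
import cv2,numpy as np
a=cv2.imread('pics/side0.png');b=cv2.imread('pics/top0.png')
cv2.imwrite('pics/s1.png',cv2.resize(a[130:480,60:520],(788,600),interpolation=cv2.INTER_CUBIC)); cv2.imwrite('pics/t1.png',cv2.resize(b[130:400,60:500],(800,491),interpolation=cv2.INTER_CUBIC))
E
```

```text
(no output)
```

View pics/s1.png

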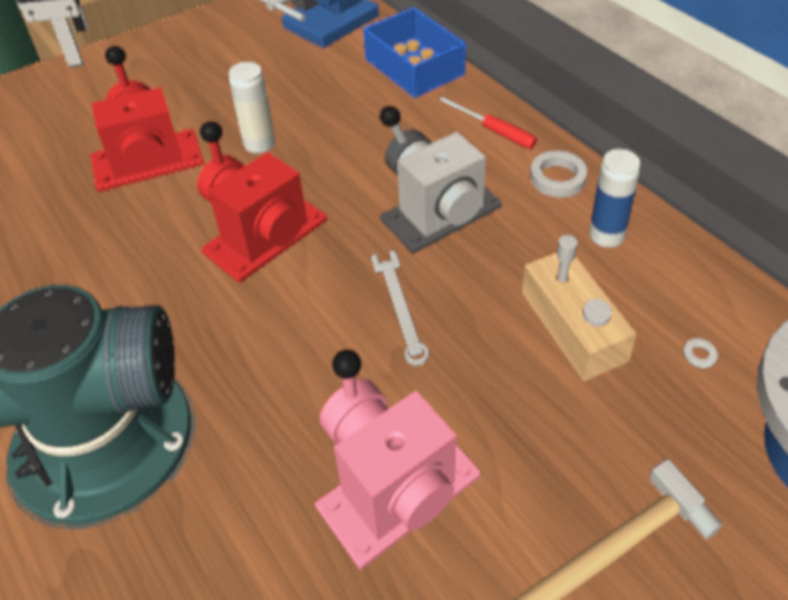

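View pics/t1.png

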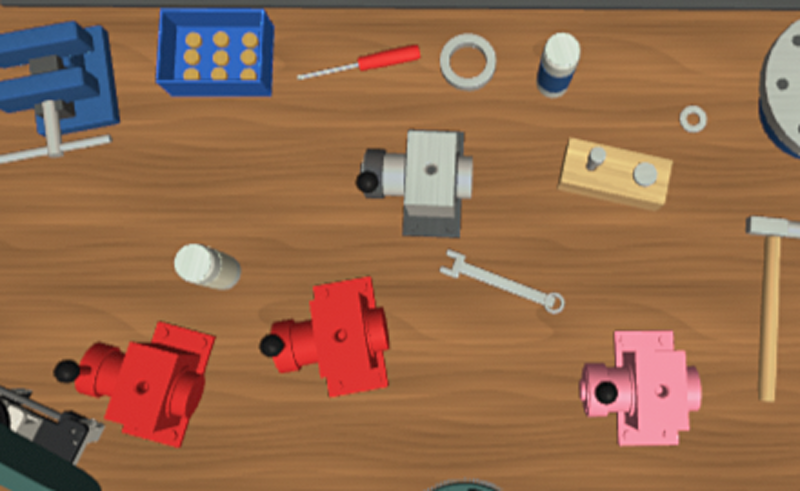

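```bash
cat > m.py <<'E'
from h import *
S,T=eyes.snapshot('side'),eyes.snapshot('top')
cv2.imwrite('pics/sA.png',S['color'][...,::-1]);cv2.imwrite('pics/tA.png',T['color'][...,::-1])
import pickle; pickle.dump((S,T),open('st.pkl','wb'))
def tri(a,b):
    e1,d1=ray(S,a);e2,d2=ray(T,b)
    A=np.c_[d1,-d2]; t=np.linalg.lstsq(A,e2-e1,rcond=None)[0]
    p,q=e1+d1*t[0],e2+d2*t[1]; return (p+q)/2,np.linalg.norm(p-q)
bt=[r['xy'] for r in models.tip_of(T,'bore')];bs=[r['xy'] for r in models.tip_of(S,'bore')]
b=min(bt,key=lambda x:np.hypot(x[0]-297,x[1]-222));a=min(bs,key=lambda x:np.hypot(x[0]-316,x[1]-222))
print('bore',b,a,atz(T,b,.114),atz(S,a,.114),tri(a,b))
kt=[r['xy'] for r in models.tip_of(T,'knob')];ks=[r['xy'] for r in models.tip_of(S,'knob')]
b=min(kt,key=lambda x:np.hypot(x[0]-261,x[1]-229));a=min(ks,key=lambda x:np.hypot(x[0]-286,x[1]-198))
print('knob',b,a,tri(a,b))
for q,z in (('pin',.115),('spare',.076)):
  for n,p in (('S',S),('T',T)):
    for r in models.masks_of(p,q)[:3]: print(q,n,r['xy'],r['mask'].sum(),round(r['confidence'],2),atz(p,r['xy'],z))
A=cv2.resize(S['color'][180:360,270:450],(400,400),interpolation=cv2.INTER_CUBIC)
B=cv2.resize(T['color'][170:270,240:440],(800,400),interpolation=cv2.INTER_CUBIC)[:, :]
B=cv2.resize(T['color'][175:255,350:450],(400,320),interpolation=cv2.INTER_CUBIC)
C=np.zeros((400,800,3),np.uint8);C[:,:400]=A;C[:320,400:]=B
cv2.imwrite('pics/c2.png',C[...,::-1])
E
python3 m.py
```

```text
bore [298.4, 220.6] [316.5, 220.3] [0.56129413 0.04541809 0.114     ] [0.55944263 0.05274803 0.114     ] (array([0.55759828, 0.04634289, 0.12018025]), np.float64(0.005099985677591695))
knob [260.7, 230.7] [286.6, 196.4] (array([0.52826066, 0.13795977, 0.15167212]), np.float64(0.004145625420915509))
pin S [386.7, 279.7] 232 0.75 [ 0.55744447 -0.19915503  0.115     ]
pin S [304.2, 215.5] 900 0.66 [0.54573948 0.08555294 0.115     ]
pin T [386.4, 215.6] 65 0.65 [ 0.57504809 -0.18679397  0.115     ]
spare S [407.3, 313.6] 216 0.55 [ 0.5513269  -0.27414228  0.076     ]
spare S [290.2, 304.6] 421 0.47 [ 0.36800404 -0.0979121   0.076     ]
spare T [171.5, 277.6] 705 0.72 [0.41476494 0.38154221 0.076     ]
spare T [411.9, 224.1] 124 0.69 [ 0.56075368 -0.26194726  0.076     ]
```

View pics/c2.png

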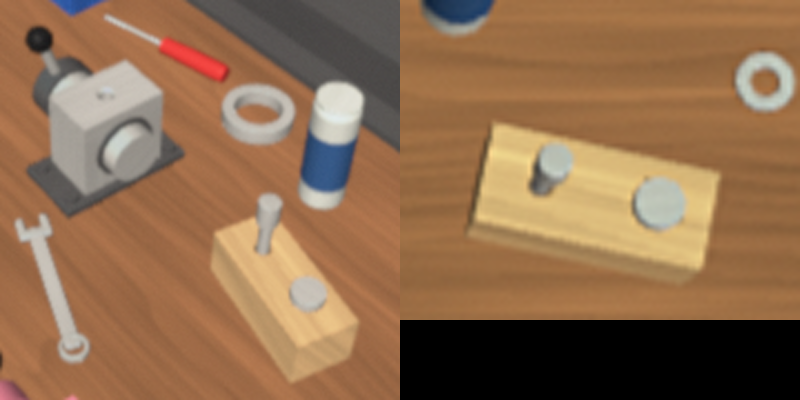

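The crop confirms it: the pin with the tall narrow head is at side (390,277) / top (388,215). The flat wide spare at top (415,226) is left alone. The grey steel block is at side (316,222) / top (297,222); the pink and red blocks are decoys. Next I refine poses by edge fitting.

```bash
cat > fit.py <<'E'
from h import *
import pickle
from scipy.optimize import minimize
from scipy.ndimage import map_coordinates
S,T=pickle.load(open('st.pkl','rb'))
def grad(p):
    g=cv2.GaussianBlur(cv2.resize(p['color'],None,fx=4,fy=4,interpolation=cv2.INTER_CUBIC).astype(np.float32),(0,0),2.5)
    m=sum(np.hypot(cv2.Sobel(g[...,i],-1,1,0),cv2.Sobel(g[...,i],-1,0,1)) for i in range(3)); return np.sqrt(m)
G={id(S):grad(S),id(T):grad(T)}
def score(p,P):
    q=proj(p,P)*4+1.5; return map_coordinates(G[id(p)],[q[:,1],q[:,0]],order=1,mode='nearest').mean()
def seg(a,b,n=60): t=np.linspace(0,1,n)[:,None]; return np.array(a)*(1-t)+np.array(b)*t
def rect(lx,ly,z,wall=None):
    c=[(-lx/2,-ly/2,z),(lx/2,-ly/2,z),(lx/2,ly/2,z),(-lx/2,ly/2,z)]
    return np.vstack([seg(c[i],c[(i+1)%4]) for i in range(4)])
def circ(r,z,x=0,y=0): t=np.linspace(0,6.283,60); return np.c_[x+r*np.cos(t),y+r*np.sin(t),0*t+z]
def tf(P,v):
    c,s=np.cos(v[2]),np.sin(v[2]); return P@np.array([[c,s,0],[-s,c,0],[0,0,1]])+[v[0],v[1],0]
def fit(ps,P,v0,sc=(.01,.01,.08)):
    best=None
    for dx in(-.008,0,.008):
     for dy in(-.008,0,.008):
      v=np.array(v0)+[dx,dy,0]
      r=minimize(lambda v:-sum(score(p,tf(P,v)) for p in ps),v,method='Nelder-Mead',options=dict(initial_simplex=np.vstack([v]+[v+np.eye(3)[i]*sc[i] for i in range(3)]),xatol=1e-5,fatol=1e-4))
      if best is None or r.fun<best.fun: best=r
    return np.round(best.x,4),round(best.fun,2)
blk=np.vstack([rect(.108,.07,.114),circ(.0108,.114)])
sth=[];
for n,P,v0 in (('block',blk,[.56,.049,0]),('stand',rect(.07,.16,.06),[.568,-.225,-.15])):
    for nn,ps in (('S',[S]),('T',[T]),('ST',[S,T])): print(n,nn,*fit(ps,P,v0))
for n,P,v0 in (('pinhead',circ(.012,.13),[.57,-.19,0]),('spare',circ(.018,.082),[.556,-.265,0])):
    for nn,ps in (('S',[S]),('T',[T])): print(n,nn,*fit(ps,P,v0))
print(atz(T,(388.7,215.2),.13),atz(S,(391.5,270.9),.13),atz(T,(415,225.7),.082),atz(S,(408.6,311),.082))
E
python3 fit.py
```

```text
block S [ 0.5571  0.0473 -0.0394] -9.9
block T [ 0.557   0.0505 -0.0373] -14.35
block ST [ 0.5571  0.0501 -0.0403] -23.69
stand S [ 0.5648 -0.2327 -0.2181] -9.9
stand T [ 0.5656 -0.2294 -0.2211] -14.49
stand ST [ 0.5655 -0.23   -0.2198] -23.42
pinhead S [ 0.573  -0.1948 -0.0215] -11.79
pinhead T [ 0.5746 -0.19   -0.1251] -11.66
spare S [ 0.5555 -0.2728 -0.014 ] -8.47
spare T [ 0.5553 -0.2662  0.1056] -10.6
[ 0.57255153 -0.19049892  0.13      ] [ 0.57318238 -0.19586301  0.13      ] [ 0.55502282 -0.2689494   0.082     ] [ 0.55460926 -0.2737561   0.082     ]
```

>>> step_arm(commands=[[[0,0,0,0,0,0.171,70],[0,0,0,0,0,0.171,70],[0,0,0,0,0,0.171,70],[0,0,0,0,0,0.171,70],[0,0,0,0,0,0.171,70],[0,0,0,0,0,0.171,70],[0,0,0,0,0,0.172,70],[-38,21,0,0,0,0,70],[-38,21,0,0,0,0,70],[-38,21,0,0,0,0,70],[-38,21,0,0,0,0,70],[-38,21,0,0,0,0,70],[-38,21,0,0,0,0,70],[-38,21,0,0,0,0,70],[-38,21,0,0,0,0,70],[-38,21,0,0,0,0,70],[-38,21,0,0,0,0,70],[-38,21,0,0,0,0,70]]])

```text
time: 4.15
tool_pos: [0.4351, 0.0755, 0.4049]
ee_rot: [3.141, -0.0, 1.531]
wrist_force: [0.7, -0.3, -0.3]
width: 0.07
finger_force: 0.0
```

```bash
cat > go.py <<'E'
from h import *
import sys
def go(t):
    o=robot.get_obs(); R=Ro.from_euler('xyz',o['ee_rot']).as_matrix()
    d=R.T@(np.array(t)-o['tool_pos']); print('t',round(o['time'],2),'pos',np.round(o['tool_pos'],4),'rot',np.round(o['ee_rot'],4),'tool mm',np.round(d*1000,1),'F',np.round(o['wrist_force'],1),'w',round(o['width'],4),'ff',round(o['finger_force'],1))
if __name__=='__main__': go([float(a) for a in sys.argv[1:4]])
E
python3 go.py .574 -.192 .405
python3 - <<'E'
from h import *
import pickle
S,T=pickle.load(open('st.pkl','rb'))
print(atz(T,(369.6,157.5),.15),atz(T,(364,179),0))
E
```

```text
t 4.15 pos [0.4351 0.0755 0.4049] rot [ 3.1407e+00 -3.0000e-04  1.5307e+00] tool mm [-261.7  149.5   -0. ] F [ 0.7 -0.3 -0.3] w 0.07 ff 0.0
[ 0.72255421 -0.14100471  0.15      ] [ 0.71276323 -0.14128607  0.        ]
```

>>> step_arm(commands=[[[-37,21,0,0,0,0,70],[-37,21,0,0,0,0,70],[-37,21,0,0,0,0,70],[-37,21,0,0,0,0,70],[-38,22,0,0,0,0,70],[-38,22,0,0,0,0,70],[-38,22,0,0,0,0,70],[0,0,0,0,0,0,70],[0,0,25,0,0,0,70],[0,0,25,0,0,0,70],[0,0,10,0,0,0,70],[0,0,0,0,0,0,70]]])

```text
time: 5.65
tool_pos: [0.5739, -0.1902, 0.3443]
ee_rot: [-3.14, -0.001, 1.532]
wrist_force: [0.1, -0.2, 0.1]
width: 0.0701
finger_force: 0.0
```

```bash
python3 go.py .574 -.192 .297; python3 - <<'E'
from h import *
S=eyes.snapshot('side');T=eyes.snapshot('top')
A=cv2.resize(S['color'][200:350,320:470],(400,400),interpolation=cv2.INTER_CUBIC)
B=cv2.resize(T['color'][150:300,320:470],(400,400),interpolation=cv2.INTER_CUBIC)
cv2.imwrite('pics/c3.png',np.hstack([A,B])[...,::-1])
E
```

```text
t 5.65 pos [ 0.5739 -0.1902  0.3443] rot [-3.1405e+00 -8.0000e-04  1.5315e+00] tool mm [-1.8  0.2 47.3] F [ 0.1 -0.2  0.1] w 0.0701 ff 0.0
```

View pics/c3.png

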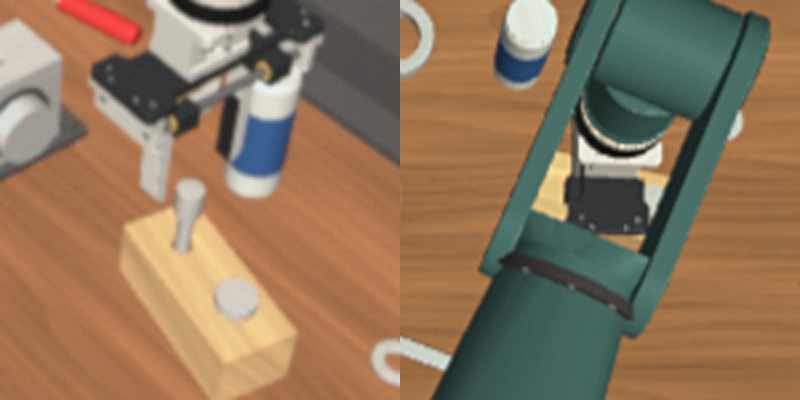

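The picture shows the pin head (side crop 190,190) midway below the two fingertips (155,195 and 230,150), so I go down and grip.

>>> step_arm(commands=[[[-2,0,16,0,0,0,70],[0,0,16,0,0,0,70],[0,0,15,0,0,0,70],[0,0,0,0,0,0,70],[0,0,0,0,0,0,10],[0,0,0,0,0,0,10],[0,0,0,0,0,0,10],[0,0,0,0,0,0,10],[0,0,0,0,0,0,10],[0,0,0,0,0,0,10],[0,0,0,0,0,0,10],[0,0,0,0,0,0,10]]])

```text
time: 7.25
tool_pos: [0.5741, -0.1929, 0.2978]
ee_rot: [3.141, 0.0, 1.531]
wrist_force: [0.1, -0.9, 0.3]
width: 0.0234
finger_force: 30.0
```

>>> step_arm(commands=[[[0,0,-10,0,0,0,10],[0,0,-20,0,0,0,10],[0,0,-25,0,0,0,10],[0,0,-25,0,0,0,10],[0,0,-25,0,0,0,10],[0,0,-25,0,0,0,10],[20,-2,0,0,0,0,10],[32,-4,0,0,0,0,10],[34,-4,0,0,0,0,10],[34,-4,0,0,0,0,10],[34,-4,0,0,0,0,10],[34,-4,0,0,0,0,10],[32,-3,0,0,0,0,10],[21,-2,0,0,0,0,10],[0,0,0,0,0,0,10],[0,0,0,0,0,0,10],[0,0,0,0,0,0,10]]])

```text
time: 9.38
tool_pos: [0.5567, 0.0483, 0.4273]
ee_rot: [-3.141, 0.0, 1.53]
wrist_force: [0.4, -0.2, -1.1]
width: 0.0234
finger_force: 30.0
```

```bash
python3 go.py .557 .050 .427; python3 - <<'E'
from h import *
import pickle
S=eyes.snapshot('side');T=eyes.snapshot('top')
o=robot.get_obs()
pickle.dump((S,T,o['tool_pos']),open('st2.pkl','wb'))
x,y,z=o['tool_pos']
print('pin foot/head-bottom/head-top proj',proj(S,[[x,y,z-.288],[x,y,z-.198],[x,y,z-.168]]), 'bore',proj(S,[[.5571,.0501,.114],[.5571,.0473,.114]]))
A=cv2.resize(S['color'][160:270,260:380],(785,720),interpolation=cv2.INTER_CUBIC)[:600]
cv2.imwrite('pics/c4.png',A[...,::-1])
E
```

```text
t 9.38 pos [0.5567 0.0483 0.4273] rot [-3.1410e+00  2.0000e-04  1.5297e+00] tool mm [1.7 0.2 0.3] F [ 0.4 -0.2 -1.1] w 0.0234 ff 30.0
pin foot/head-bottom/head-top proj [[316.75172714 213.83813921]
 [316.63007588 184.2390023 ]
 [316.5864135  173.61545022]] bore [[316.41576153 221.23223389]
 [317.10973932 221.81457454]]
```

View pics/c4.png

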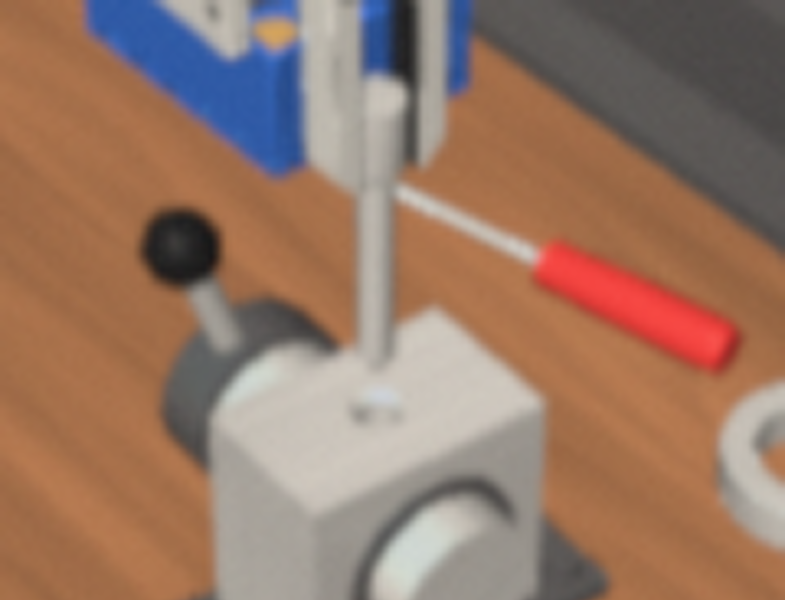

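Bore at crop (377,406) and pin foot at (374,358) agree within about 1 mm for their height difference, so I lower it gently.

>>> step_arm(commands=[[[0,0.5,10,0,0,0,10],[0,0,8,0,0,0,10],[0,0,3,0,0,0,10],[0,0,3,0,0,0,10],[0,0,3,0,0,0,10],[0,0,2,0,0,0,10],[0,0,0,0,0,0,10]]])

```text
time: 10.35
tool_pos: [0.5572, 0.049, 0.3986]
ee_rot: [-3.141, -0.0, 1.531]
wrist_force: [0.4, -0.0, -1.2]
width: 0.0234
finger_force: 30.0
```

>>> step_arm(commands=[[[0,0,1,0,0,0,10],[0,0,1,0,0,0,10],[0,0,1,0,0,0,10],[0,0,0,0,0,0,10]]])

```text
time: 10.85
tool_pos: [0.5572, 0.049, 0.3956]
ee_rot: [-3.141, -0.0, 1.531]
wrist_force: [-0.6, -0.6, -1.3]
width: 0.0235
finger_force: 30.0
```

>>> step_arm(commands=[[[0,0,2,0,0,0,10],[0,0,2,0,0,0,10],[0,0,2,0,0,0,10],[0,0,2,0,0,0,10],[0,0,2,0,0,0,10],[0,0,2,0,0,0,10],[0,0,0,0,0,0,10]]])

```text
time: 11.72
tool_pos: [0.5572, 0.049, 0.3834]
ee_rot: [-3.141, -0.0, 1.531]
wrist_force: [0.1, -0.7, -2.0]
width: 0.0236
finger_force: 30.0
```

>>> step_arm(commands=[[[0,0,1,0,0,0,10],[0,0,1,0,0,0,10],[0,0,1,0,0,0,10],[0,0,1,0,0,0,10],[0,0,0,0,0,0,10]]])

```text
time: 12.35
tool_pos: [0.5572, 0.049, 0.3795]
ee_rot: [-3.141, -0.0, 1.531]
wrist_force: [0.0, -0.0, -1.1]
width: 0.0236
finger_force: 30.0
```

>>> step_arm(commands=[[[0,0,1,0,0,0,10],[0,0,1,0,0,0,10],[0,0,1,0,0,0,10],[0,0,0,0,0,0,10]]])

```text
time: 12.85
tool_pos: [0.5572, 0.049, 0.3765]
ee_rot: [-3.141, -0.0, 1.531]
wrist_force: [1.1, 0.4, -1.3]
width: 0.0235
finger_force: 30.0
```

Foot is at about 88.5 mm with no contact load, so I release and rise. I lift only after the fingers have opened.

>>> step_arm(commands=[[[0,0,0,0,0,0,70],[0,0,0,0,0,0,70],[0,0,0,0,0,0,70],[0,0,0,0,0,0,70],[0,0,0,0,0,0,70],[0,0,-20,0,0,0,70],[0,0,-30,0,0,0,70],[0,0,-20,0,0,0,70],[0,0,0,0,0,0,70]]])

```text
time: 13.98
tool_pos: [0.5573, 0.049, 0.4488]
ee_rot: [3.137, -0.0, 1.531]
wrist_force: [-0.1, 0.3, 0.5]
width: 0.0702
finger_force: 0.0
```

```bash
python3 go.py .557 .049 .377; python3 - <<'E'
from h import *
S=eyes.snapshot('side')
r=[m['xy'] for m in models.tip_of(S,'knob')]; print(r)
print('expected head top/bottom, foot',proj(S,[[.5572,.049,.208],[.5572,.049,.178],[.5572,.049,.114]]))
k=min(r,key=lambda x:np.hypot(x[0]-286,x[1]-196)); e,d=ray(S,k)
# lever plane: through block (.557,.0487) yaw -.04, y=+85
n=np.array([.04,.9992,0]); q=e+d*((n@[.557,.0495,0]+.085-n@e)/(n@d)); print('knob on lever plane',q)
A=cv2.resize(S['color'][150:240,260:380],(800,600),interpolation=cv2.INTER_CUBIC)
cv2.imwrite('pics/c5.png',A[...,::-1])
E
```

```text
t 13.97 pos [0.5573 0.049  0.4488] rot [ 3.1372e+00 -3.0000e-04  1.5308e+00] tool mm [-0.  -0.6 71.8] F [-0.1  0.3  0.5] w 0.0702 ff 0.0
[[260.2, 342.4], [182.8, 208.5], [124.9, 162.2]]
expected head top/bottom, foot [[316.5926069  191.40165058]
 [316.63476513 201.36254256]
 [316.71975909 221.44440267]]
knob on lever plane [0.2684136  0.14612075 0.24108513]
```

View pics/c5.png

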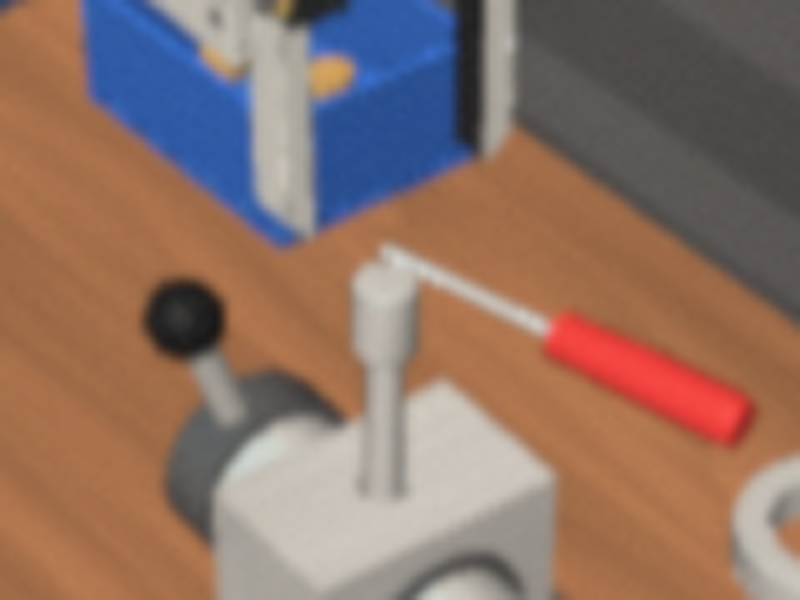

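The pin stands let go, with its head top at crop (386,280) where a foot 26 mm below the mouth should put it. The ball is at crop (185,318). Next I close the fingers and come in behind the ball on the robot side.

>>> step_arm(commands=[[[20,-20,0,0,0,0,0],[24,-23,0,0,0,0,0],[24,-23,0,0,0,0,0],[19,-19,0,0,0,0,0],[0,0,0,0,0,0,0],[0,0,25,0,0,0,0],[0,0,30,0,0,0,0],[0,0,30,0,0,0,0],[0,0,24,0,0,0,0],[0,0,0,0,0,0,0],[0,0,0,0,0,0,0]]])

```text
time: 15.45
tool_pos: [0.4763, 0.1389, 0.3382]
ee_rot: [3.141, -0.0, 1.53]
wrist_force: [0.3, 0.4, 0.3]
width: 0.0004
finger_force: 0.0
```

```bash
python3 go.py .4755 .139 .340; python3 - <<'E'
from h import *
S=eyes.snapshot('side');T=eyes.snapshot('top')
x,y,z=robot.get_obs()['tool_pos']
print('tip proj',proj(S,[[x,y,z-.199]]),proj(T,[[x,y,z-.199]]))
A=cv2.resize(S['color'][155:245,250:340],(400,400),interpolation=cv2.INTER_CUBIC)
B=cv2.resize(T['color'][185:275,215:305],(400,400),interpolation=cv2.INTER_CUBIC)
cv2.imwrite('pics/c6.png',np.hstack([A,B])[...,::-1])
E
```

```text
t 15.45 pos [0.4763 0.1389 0.3382] rot [ 3.1409e+00 -1.0000e-04  1.5301e+00] tool mm [ 0.  -0.8 -1.8] F [0.3 0.4 0.3] w 0.0004 ff 0.0
tip proj [[268.66828071 208.07104953]] [[260.73808853 250.95245056]]
```

View pics/c6.png

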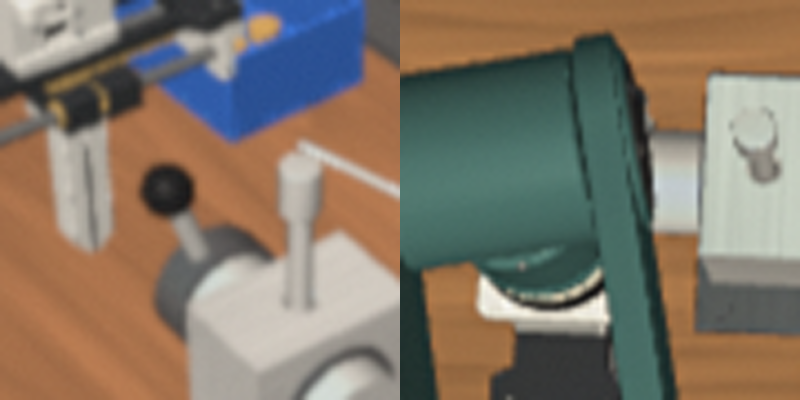

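>>> step_arm(commands=[[[0,8,0,0,0,0,0],[0,7,0,0,0,0,0],[0,4,0,0,0,0,0],[0,0,0,0,0,0,0]]])

```text
time: 16.05
tool_pos: [0.4951, 0.1385, 0.3376]
ee_rot: [-3.141, -0.0, 1.531]
wrist_force: [0.2, 0.5, -0.1]
width: 0.0003
finger_force: 0.0
```

>>> step_arm(commands=[[[0,1,0,0,0,0,0],[0,1,0,0,0,0,0],[0,1,0,0,0,0,0],[0,1,0,0,0,0,0]]])

```text
time: 16.55
tool_pos: [0.4988, 0.1384, 0.3377]
ee_rot: [3.142, -0.0, 1.531]
wrist_force: [-0.6, -0.4, 0.4]
width: 0.0
finger_force: 0.0
```

>>> step_arm(commands=[[[0,1,0,0,0,0,0],[0,1,0,0,0,0,0],[0,1,0,0,0,0,0]]])

```text
time: 16.92
tool_pos: [0.5016, 0.1383, 0.3376]
ee_rot: [-3.14, -0.0, 1.531]
wrist_force: [-2.3, -0.4, 1.7]
width: 0.0001
finger_force: 1.3
```

>>> step_arm(commands=[[[0,1,0,0,0,0,0],[0,1,0,0,0,0,0],[0,1,0,0,0,0,0],[0,1,0,0,0,0,0]]])

```text
time: 17.42
tool_pos: [0.5057, 0.1382, 0.3378]
ee_rot: [-3.141, -0.0, 1.531]
wrist_force: [-3.2, -0.3, 2.1]
width: 0.0002
finger_force: 1.6
```

>>> step_arm(commands=[[[0,1.5,0,0,0,0,0],[0,1.5,0,0,0,0,0],[0,1.5,0,0,0,0,0],[0,1.5,0,0,0,0,0]]])

```text
time: 17.92
tool_pos: [0.5119, 0.1378, 0.3376]
ee_rot: [3.142, -0.0, 1.531]
wrist_force: [-2.5, 0.9, 2.7]
width: 0.0005
finger_force: 1.4
```

>>> step_arm(commands=[[[0,2,0,0,0,0,0],[0,2,0,0,0,0,0],[0,2,0,0,0,0,0],[0,2,0,0,0,0,0],[0,2,0,0,0,0,0],[0,2,0,0,0,0,0],[0,2,0,0,0,0,0],[0,2,0,0,0,0,0],[0,2,0,0,0,0,0],[0,2,0,0,0,0,0],[0,2,0,0,0,0,0],[0,2,0,0,0,0,0]]])

```text
time: 19.42
tool_pos: [0.5359, 0.1369, 0.3377]
ee_rot: [3.142, -0.0, 1.531]
wrist_force: [-1.5, 0.2, 3.2]
width: 0.0005
finger_force: 1.0
```

>>> step_arm(commands=[[[0,1,0,0,0,0,0],[0,1,0,0,0,0,0],[0,1,0,0,0,0,0]]])

```text
time: 19.8
tool_pos: [0.5388, 0.1368, 0.3377]
ee_rot: [3.142, -0.0, 1.531]
wrist_force: [-1.5, 0.0, 1.2]
width: -0.0
finger_force: 0.9
```

>>> step_arm(commands=[[[0,1,0,0,0,0,0],[0,1,0,0,0,0,0],[0,1,0,0,0,0,0]]])

```text
time: 20.18
tool_pos: [0.5418, 0.1367, 0.3377]
ee_rot: [3.142, -0.0, 1.531]
wrist_force: [-2.1, 0.6, 1.0]
width: 0.0005
finger_force: 0.9
```

>>> step_arm(commands=[[[0,1,0,0,0,0,0],[0,1,0,0,0,0,0]]])

```text
time: 20.42
tool_pos: [0.5438, 0.1366, 0.3377]
ee_rot: [3.142, -0.0, 1.531]
wrist_force: [-1.9, -0.2, 1.6]
width: 0.0002
finger_force: 0.9
```

>>> step_arm(commands=[[[0,0.7,0,0,0,0,0],[0,0.7,0,0,0,0,0],[0,0.6,0,0,0,0,0]]])

```text
time: 20.8
tool_pos: [0.5458, 0.1365, 0.3377]
ee_rot: [3.141, -0.0, 1.531]
wrist_force: [-1.2, 0.0, 1.1]
width: 0.0004
finger_force: 0.9
```

>>> step_arm(commands=[[[0,0.7,0,0,0,0,0],[0,0.7,0,0,0,0,0],[0,0.6,0,0,0,0,0]]])

```text
time: 21.18
tool_pos: [0.5478, 0.1364, 0.3377]
ee_rot: [3.142, -0.0, 1.531]
wrist_force: [-0.8, 0.4, 1.7]
width: 0.0008
finger_force: 0.8
```

>>> step_arm(commands=[[[0,0.7,0,0,0,0,0],[0,0.7,0,0,0,0,0],[0,0.6,0,0,0,0,0]]])

```text
time: 21.55
tool_pos: [0.5498, 0.1363, 0.3377]
ee_rot: [3.142, -0.0, 1.531]
wrist_force: [-1.3, -0.3, 1.5]
width: 0.0006
finger_force: 0.8
```

>>> step_arm(commands=[[[0,0.7,0,0,0,0,0],[0,0.7,0,0,0,0,0],[0,0.6,0,0,0,0,0]]])

```text
time: 21.92
tool_pos: [0.5518, 0.1363, 0.3376]
ee_rot: [-3.142, -0.0, 1.531]
wrist_force: [-1.2, -0.1, 1.4]
width: 0.0004
finger_force: 0.8
```

```bash
python3 - <<'E'
from h import *
S=eyes.snapshot('side')
print([(np.round(m['xy'],1).tolist(),round(m['confidence'],2)) for m in models.tip_of(S,'knob')])
for a in (.1,.2,.3): 
  print(a,proj(S,[[.557+.0034+.095*np.sin(a),.049+.085-.004*np.sin(a),.062+.095*np.cos(a)]])+[[1,.6]])
# dark blob centre near
g=S['color'].max(2)[170:230,270:345]; n,l,s,c=cv2.connectedComponentsWithStats((g<45).astype(np.uint8))
print([(c[i]+[270,170],s[i,4]) for i in range(1,n) if s[i,4]>20])
E
```

```text
[([123.9, 165.2], 0.84), ([183.2, 210.2], 0.82), ([261.1, 340.5], 0.79), ([299.7, 188.0], 0.63)]
0.1 [[301.05610648 190.19193103]]
0.2 [[304.11550161 189.31775269]]
0.3 [[307.09601873 188.7676071 ]]
[(array([305.17777778, 189.13333333]), np.int32(45))]
```

>>> step_arm(commands=[[[0,0.7,0,0,0,0,0],[0,0.7,0,0,0,0,0],[0,0.6,0,0,0,0,0]]])

```text
time: 22.4
tool_pos: [0.5537, 0.1362, 0.3376]
ee_rot: [-3.141, -0.0, 1.531]
wrist_force: [-2.3, 0.1, -0.3]
width: 0.0008
finger_force: 0.8
```

>>> step_arm(commands=[[[0,0.7,0,0,0,0,0],[0,0.7,0,0,0,0,0],[0,0.6,0,0,0,0,0]]])

```text
time: 22.78
tool_pos: [0.5557, 0.1361, 0.3375]
ee_rot: [-3.141, -0.0, 1.531]
wrist_force: [-1.6, -0.2, -0.0]
width: 0.0007
finger_force: 0.9
```

>>> step_arm(commands=[[[0,0.7,0,0,0,0,0],[0,0.7,0,0,0,0,0],[0,0.6,0,0,0,0,0]]])

```text
time: 23.15
tool_pos: [0.5577, 0.136, 0.3374]
ee_rot: [-3.141, -0.0, 1.531]
wrist_force: [-2.3, 0.5, -0.5]
width: 0.0004
finger_force: 0.9
```

>>> step_arm(commands=[[[0,0.7,0,0,0,0,0],[0,0.7,0,0,0,0,0],[0,0.6,0,0,0,0,0]]])

```text
time: 23.52
tool_pos: [0.5597, 0.1359, 0.3375]
ee_rot: [-3.141, 0.0, 1.531]
wrist_force: [-2.6, 0.4, -1.3]
width: 0.0006
finger_force: 1.0
```

>>> step_arm(commands=[[[0,0.7,0,0,0,0,0],[0,0.7,0,0,0,0,0],[0,0.6,0,0,0,0,0]]])

```text
time: 23.9
tool_pos: [0.5617, 0.1358, 0.3377]
ee_rot: [-3.141, 0.0, 1.531]
wrist_force: [-1.9, 0.2, -0.5]
width: 0.0003
finger_force: 1.1
```

>>> step_arm(commands=[[[0,0.7,0,0,0,0,0],[0,0.7,0,0,0,0,0],[0,0.6,0,0,0,0,0]]])

```text
time: 24.28
tool_pos: [0.5637, 0.1358, 0.3377]
ee_rot: [-3.141, -0.0, 1.531]
wrist_force: [-2.3, -0.6, -1.5]
width: 0.0006
finger_force: 1.1
```

>>> step_arm(commands=[[[0,0.7,0,0,0,0,0],[0,0.7,0,0,0,0,0],[0,0.6,0,0,0,0,0]]])

```text
time: 24.65
tool_pos: [0.5657, 0.1357, 0.3376]
ee_rot: [-3.141, -0.0, 1.531]
wrist_force: [-2.5, 0.1, -1.1]
width: 0.0004
finger_force: 1.2
```

>>> step_arm(commands=[[[0,0.7,0,0,0,0,0],[0,0.7,0,0,0,0,0],[0,0.6,0,0,0,0,0]]])

```text
time: 25.02
tool_pos: [0.5676, 0.1357, 0.3375]
ee_rot: [-3.141, -0.0, 1.531]
wrist_force: [-3.1, 0.4, -2.4]
width: 0.0008
finger_force: 1.7
```

>>> step_arm(commands=[[[0,0.7,0,0,0,0,0],[0,0.7,0,0,0,0,0],[0,0.6,0,0,0,0,0]]])

```text
time: 25.4
tool_pos: [0.5693, 0.1356, 0.3372]
ee_rot: [-3.139, 0.0, 1.531]
wrist_force: [-6.4, 0.2, -2.3]
width: 0.0004
finger_force: 2.9
```

>>> step_arm(commands=[[[0,0.4,0,0,0,0,0],[0,0.4,0,0,0,0,0],[0,0,0,0,0,0,0]]])

```text
time: 25.78
tool_pos: [0.5699, 0.1356, 0.337]
ee_rot: [-3.138, 0.0, 1.531]
wrist_force: [-6.2, -0.7, -2.2]
width: 0.0007
finger_force: 3.2
```

>>> step_arm(commands=[[[0,0.5,0,0,0,0,0],[0,0.5,0,0,0,0,0],[0,0,0,0,0,0,0]]])

```text
time: 26.15
tool_pos: [0.5706, 0.1356, 0.3369]
ee_rot: [-3.137, 0.0, 1.531]
wrist_force: [-7.5, 0.1, -2.3]
width: 0.0005
finger_force: 3.7
```

>>> step_arm(commands=[[[0,0.5,0,0,0,0,0],[0,0.5,0,0,0,0,0],[0,0,0,0,0,0,0]]])

```text
time: 26.52
tool_pos: [0.5713, 0.1356, 0.3368]
ee_rot: [-3.136, 0.0, 1.531]
wrist_force: [-7.7, -0.1, -1.9]
width: 0.0005
finger_force: 4.3
```

>>> step_arm(commands=[[[0,0.5,0,0,0,0,0],[0,0.5,0,0,0,0,0],[0,0.5,0,0,0,0,0],[0,0,0,0,0,0,0]]])

```text
time: 27.02
tool_pos: [0.5724, 0.1356, 0.3366]
ee_rot: [-3.134, 0.0, 1.531]
wrist_force: [-10.3, 0.6, -1.4]
width: 0.0003
finger_force: 5.2
```

```bash
python3 - <<'E'
from h import *
S=eyes.snapshot('side');o=robot.get_obs();print(o['wrist_force'],o['finger_force'])
for a in (.3,.35,.4,.45): 
  print(a,proj(S,[[.557+.0034+.095*np.sin(a),.049+.085-.004*np.sin(a),.062+.095*np.cos(a)]])+[[1,.6]])
g=S['color'].max(2)[170:230,270:345]; n,l,s,c=cv2.connectedComponentsWithStats((g<45).astype(np.uint8))
print([(c[i]+[270,170],s[i]) for i in range(1,n) if s[i,4]>20])
A=cv2.resize(S['color'][150:240,260:380],(800,600),interpolation=cv2.INTER_CUBIC)
cv2.imwrite('pics/c7.png',A[...,::-1])
E
```

```text
[-10.47741492  -0.25925743  -1.32988966] 5.147611051797867
0.3 [[307.09601873 188.7676071 ]]
0.35 [[308.54648961 188.61476227]]
0.4 [[309.96525967 188.54326454]]
0.45 [[311.34863575 188.55269669]]
[(array([311.61538462, 186.23076923]), array([38, 14,  7,  6, 26], dtype=int32))]
```

View pics/c7.png

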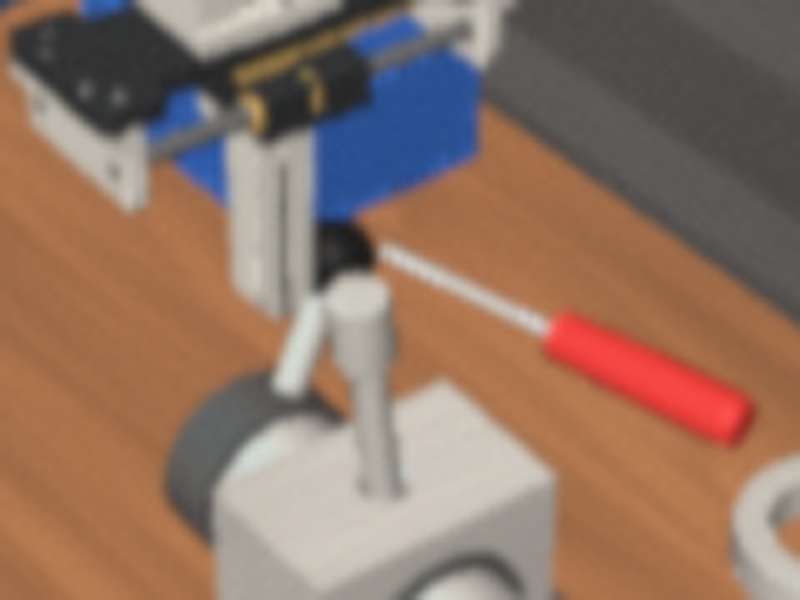

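The lever is at a dead stop: 10 N against about 2.5 N while turning, at roughly 0.4 rad. The pin's head at crop (360,290) has been nudged to lean slightly toward the robot. I back off, rise and move over the pin.

>>> step_arm(commands=[[[0,-4,0,0,0,0,0],[0,-10,0,0,0,0,0],[0,-15,0,0,0,0,0],[0,0,-25,0,0,0,0],[0,0,-30,0,0,0,0],[0,0,-30,0,0,0,0],[0,0,-27,0,0,0,0],[-20,0,0,0,0,0,60],[-30,4,0,0,0,0,60],[-25,7,0,0,0,0,60],[-10,6,0,0,0,0,60],[0,0,0,0,0,0,60],[0,0,0,0,0,0,60]]])

```text
time: 28.7
tool_pos: [0.5585, 0.0513, 0.4493]
ee_rot: [-3.141, -0.0, 1.531]
wrist_force: [0.5, 0.2, 1.3]
width: 0.057
finger_force: 0.0
```

```bash
python3 go.py .557 .049 .382; python3 - <<'E'
from h import *
S=eyes.snapshot('side');T=eyes.snapshot('top')
print('head top upright',proj(S,[[.5572,.049,.208]])+[[1,.6]],proj(T,[[.5572,.049,.208]]))
A=cv2.resize(S['color'][150:240,260:380],(800,600),interpolation=cv2.INTER_CUBIC)
cv2.imwrite('pics/c8.png',A[...,::-1])
E
```

```text
t 28.7 pos [0.5585 0.0513 0.4493] rot [-3.1411e+00 -4.0000e-04  1.5313e+00] tool mm [-2.4 -1.3 67.3] F [0.5 0.2 1.3] w 0.057 ff 0.0
head top upright [[317.5926069  192.00165058]] [[295.24893202 213.65782429]]
```

View pics/c8.png

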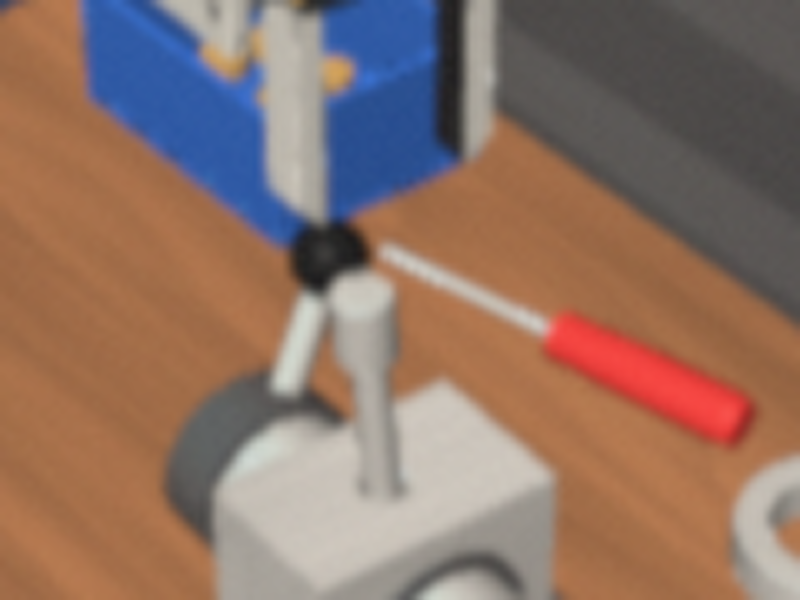

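The pin leans by about 7 mm at the head; its head is at crop (365,292) instead of (386,280). I grip the head high at the exact insertion position, which straightens it.

>>> step_arm(commands=[[[-2.3,-1.2,10,0,0,0,60],[0,0,20,0,0,0,60],[0,0,20,0,0,0,60],[0,0,12,0,0,0,60],[0,0,5,0,0,0,60],[0,0,0,0,0,0,60],[0,0,0,0,0,0,36],[0,0,0,0,0,0,32],[0,0,0,0,0,0,28],[0,0,0,0,0,0,26],[0,0,0,0,0,0,24],[0,0,0,0,0,0,22],[0,0,0,0,0,0,20],[0,0,0,0,0,0,15]]])

```text
time: 30.55
tool_pos: [0.5573, 0.0487, 0.3827]
ee_rot: [3.141, -0.0, 1.531]
wrist_force: [-0.4, 0.5, 0.5]
width: 0.0235
finger_force: 30.0
```

Gripped, centred, with no side load. Next is a gentle push.

>>> step_arm(commands=[[[0,0,0.5,0,0,0,15],[0,0,0.5,0,0,0,15],[0,0,0.5,0,0,0,15],[0,0,0.5,0,0,0,15]]])

```text
time: 31.05
tool_pos: [0.5572, 0.0487, 0.3825]
ee_rot: [3.14, -0.0, 1.531]
wrist_force: [-2.0, -0.5, 8.4]
width: 0.0231
finger_force: 30.0
```

>>> step_arm(commands=[[[0,0,0.5,0,0,0,15],[0,0,0.5,0,0,0,15],[0,0,0,0,0,0,15]]])

```text
time: 31.42
tool_pos: [0.5571, 0.0487, 0.3825]
ee_rot: [3.139, -0.0, 1.531]
wrist_force: [-2.6, -0.4, 9.7]
width: 0.0235
finger_force: 30.0
```

>>> step_arm(commands=[[[0,0,0.5,0,0,0,15],[0,0,0.5,0,0,0,15],[0,0,0,0,0,0,15]]])

```text
time: 31.8
tool_pos: [0.557, 0.0487, 0.3824]
ee_rot: [3.138, -0.0, 1.531]
wrist_force: [-4.5, 0.7, 12.4]
width: 0.0234
finger_force: 30.0
```

>>> step_arm(commands=[[[0,0,0.5,0,0,0,15],[0,0,0.5,0,0,0,15],[0,0,0,0,0,0,15]]])

```text
time: 32.17
tool_pos: [0.557, 0.0487, 0.3815]
ee_rot: [3.138, -0.0, 1.531]
wrist_force: [-3.9, -0.5, 12.9]
width: 0.0236
finger_force: 30.0
```

It's starting to move (1 mm down at constant 13 N), so I continue.

>>> step_arm(commands=[[[0,0,0.7,0,0,0,15],[0,0,0.7,0,0,0,15],[0,0,0.7,0,0,0,15],[0,0,0.7,0,0,0,15],[0,0,0,0,0,0,15]]])

```text
time: 32.8
tool_pos: [0.557, 0.0487, 0.3786]
ee_rot: [3.138, -0.0, 1.531]
wrist_force: [-3.5, -0.6, 12.7]
width: 0.0236
finger_force: 30.0
```

>>> step_arm(commands=[[[0,0,1,0,0,0,15],[0,0,1,0,0,0,15],[0,0,1,0,0,0,15],[0,0,1,0,0,0,15],[0,0,1,0,0,0,15],[0,0,1,0,0,0,15],[0,0,0,0,0,0,15]]])

```text
time: 33.67
tool_pos: [0.5571, 0.0487, 0.3725]
ee_rot: [3.138, -0.0, 1.531]
wrist_force: [-3.0, -0.2, 13.3]
width: 0.0238
finger_force: 30.0
```

```bash
python3 - <<'E'
from h import *
S=eyes.snapshot('side')
A=cv2.resize(S['color'][160:235,270:370],(800,600),interpolation=cv2.INTER_CUBIC)
cv2.imwrite('pics/c9.png',A[...,::-1]); o=robot.get_obs(); z=o['tool_pos'][2]
# head bottom now (if no slip): grasp .3827->head bottom .178 => z-.2047
print(z,proj(S,[[.557,.049,z-.2047],[.557,.049,.178],[.557,.049,.114]])+[[1,.6]],o['wrist_force'])
E
```

```text
0.37253691503244224 [[317.58346475 205.28774435]
 [317.56912524 201.99506409]
 [317.65658242 222.07724431]] [-3.52499072  0.65591779 12.70227291]
```

View pics/c9.png

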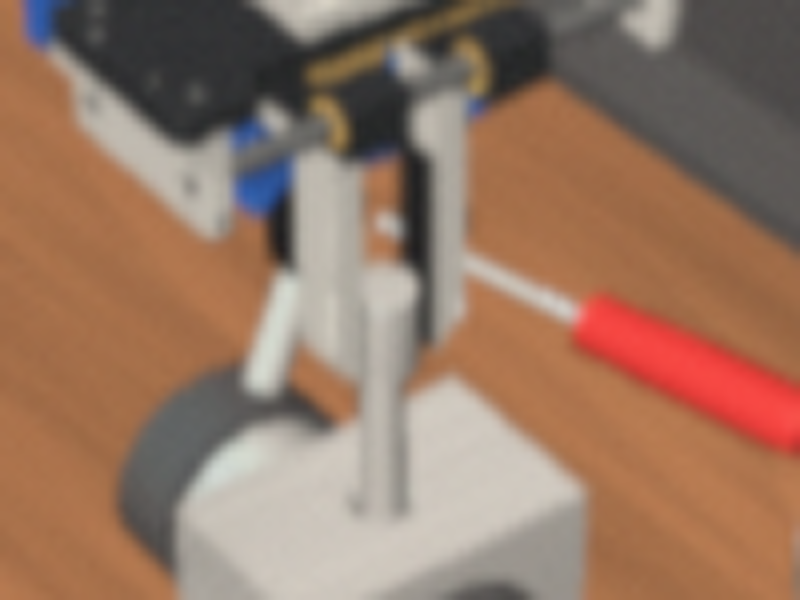

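The head top is at crop (387,285), 10 mm lower, so the pin moves with the fingers (no slip) and stays upright. I keep pushing steadily.

>>> step_arm(commands=[[[0,0,1.5,0,0,0,15],[0,0,1.5,0,0,0,15],[0,0,1.5,0,0,0,15],[0,0,1.5,0,0,0,15],[0,0,1.5,0,0,0,15],[0,0,1.5,0,0,0,15],[0,0,1.5,0,0,0,15],[0,0,1.5,0,0,0,15],[0,0,0,0,0,0,15]]])

```text
time: 34.85
tool_pos: [0.5572, 0.0487, 0.36]
ee_rot: [3.138, 0.0, 1.531]
wrist_force: [-1.8, -0.5, 11.3]
width: 0.0234
finger_force: 30.0
```

>>> step_arm(commands=[[[0,0,1.5,0,0,0,15],[0,0,1.5,0,0,0,15],[0,0,1.5,0,0,0,15],[0,0,1.5,0,0,0,15],[0,0,0,0,0,0,15]]])

```text
time: 35.48
tool_pos: [0.5573, 0.0487, 0.3538]
ee_rot: [3.138, -0.0, 1.531]
wrist_force: [-2.4, 0.9, 10.9]
width: 0.0234
finger_force: 30.0
```

>>> step_arm(commands=[[[0,0,1.5,0,0,0,15],[0,0,1.5,0,0,0,15],[0,0,1.5,0,0,0,15],[0,0,1.5,0,0,0,15],[0,0,1.5,0,0,0,15],[0,0,1.5,0,0,0,15],[0,0,1.5,0,0,0,15],[0,0,1.5,0,0,0,15],[0,0,0,0,0,0,15]]])

```text
time: 36.6
tool_pos: [0.5572, 0.0487, 0.3412]
ee_rot: [3.14, -0.0, 1.531]
wrist_force: [-2.6, -0.6, 9.5]
width: 0.0235
finger_force: 30.0
```

>>> step_arm(commands=[[[0,0,1.5,0,0,0,15],[0,0,1.5,0,0,0,15],[0,0,1.5,0,0,0,15],[0,0,1.5,0,0,0,15],[0,0,1.5,0,0,0,15],[0,0,1.5,0,0,0,15],[0,0,0,0,0,0,15]]])

```text
time: 37.48
tool_pos: [0.5572, 0.0487, 0.332]
ee_rot: [3.14, -0.0, 1.531]
wrist_force: [-3.1, -0.2, 8.9]
width: 0.0233
finger_force: 30.0
```

>>> step_arm(commands=[[[0,0,1.5,0,0,0,15],[0,0,1.5,0,0,0,15],[0,0,1.5,0,0,0,15],[0,0,1.5,0,0,0,15],[0,0,1.5,0,0,0,15],[0,0,1.5,0,0,0,15],[0,0,1,0,0,0,15],[0,0,0,0,0,0,15]]])

```text
time: 38.48
tool_pos: [0.5571, 0.0487, 0.3213]
ee_rot: [3.141, -0.0, 1.531]
wrist_force: [-1.9, 0.4, 7.6]
width: 0.023
finger_force: 30.0
```

>>> step_arm(commands=[[[0,0,0.5,0,0,0,15],[0,0,0.5,0,0,0,15],[0,0,0.5,0,0,0,15],[0,0,0.5,0,0,0,15],[0,0,0,0,0,0,15]]])

```text
time: 39.1
tool_pos: [0.5571, 0.0487, 0.3194]
ee_rot: [3.141, 0.0, 1.531]
wrist_force: [-2.4, -0.4, 8.1]
width: 0.0232
finger_force: 30.0
```

>>> step_arm(commands=[[[0,0,0.5,0,0,0,15],[0,0,0.5,0,0,0,15],[0,0,0.5,0,0,0,15],[0,0,0,0,0,0,15]]])

```text
time: 39.6
tool_pos: [0.557, 0.0487, 0.3193]
ee_rot: [3.14, 0.0, 1.531]
wrist_force: [-4.7, 1.1, 12.2]
width: 0.0232
finger_force: 30.0
```

Hard stop at the expected depth. I release, rise, then press the head top with closed fingers to make sure it's seated.

>>> step_arm(commands=[[[0,0,-1,0,0,0,50],[0,0,0,0,0,0,50],[0,0,0,0,0,0,50],[0,0,0,0,0,0,50],[0,0,-20,0,0,0,50],[0,0,-20,0,0,0,50],[0,0,-10,0,0,0,50],[0,0,0,0,0,0,0],[0,0,0,0,0,0,0],[0,0,0,0,0,0,0],[0,0,0,0,0,0,0],[0,0,8,0,0,0,0],[0,0,5,0,0,0,0],[0,0,0,0,0,0,0]]])

```text
time: 41.35
tool_pos: [0.5571, 0.0487, 0.3533]
ee_rot: [-3.14, -0.0, 1.531]
wrist_force: [0.8, 0.3, -0.1]
width: 0.0003
finger_force: 0.0
```

>>> step_arm(commands=[[[0,0,3,0,0,0,0],[0,0,3,0,0,0,0],[0,0,2,0,0,0,0],[0,0,1,0,0,0,0],[0,0,0.5,0,0,0,0],[0,0,0,0,0,0,0]]])

```text
time: 42.1
tool_pos: [0.5573, 0.0487, 0.3449]
ee_rot: [3.141, -0.0, 1.531]
wrist_force: [0.1, -0.3, 0.0]
width: 0.0006
finger_force: 0.0
```

>>> step_arm(commands=[[[0,0,0.5,0,0,0,0],[0,0,0.5,0,0,0,0],[0,0,0.5,0,0,0,0],[0,0,0,0,0,0,0]]])

```text
time: 42.6
tool_pos: [0.5574, 0.0487, 0.3437]
ee_rot: [3.141, -0.0, 1.531]
wrist_force: [-0.2, -1.0, 1.1]
width: 0.0002
finger_force: 0.6
```

>>> step_arm(commands=[[[0,0,0.5,0,0,0,0],[0,0,0.5,0,0,0,0],[0,0,0.5,0,0,0,0],[0,0,0.5,0,0,0,0],[0,0,0.5,0,0,0,0],[0,0,0,0,0,0,0]]])

```text
time: 43.35
tool_pos: [0.5572, 0.0487, 0.3435]
ee_rot: [3.139, 0.0, 1.531]
wrist_force: [-3.8, -0.2, 8.9]
width: 0.0005
finger_force: 4.9
```

>>> step_arm(commands=[[[0,0,0.5,0,0,0,0],[0,0,0.5,0,0,0,0],[0,0,0.5,0,0,0,0],[0,0,0,0,0,0,0],[0,0,-10,0,0,0,0],[0,0,-30,0,0,0,0],[0,0,-40,0,0,0,0],[0,0,-20,0,0,0,0],[0,0,0,0,0,0,0],[0,0,0,0,0,0,0]]])

```text
time: 44.6
tool_pos: [0.5573, 0.0487, 0.4376]
ee_rot: [-3.139, -0.0, 1.531]
wrist_force: [-0.6, 0.2, 0.3]
width: 0.0005
finger_force: 0.0
```

```bash
python3 - <<'E'
from h import *
S=eyes.snapshot('side')
print(proj(S,[[.557,.049,.144]])+[[1,.6]])
A=cv2.resize(S['color'][160:260,270:400],(780,600),interpolation=cv2.INTER_CUBIC)
cv2.imwrite('pics/c10.png',A[...,::-1])
E
```

```text
[[317.61641655 212.85423556]]
```

View pics/c10.png

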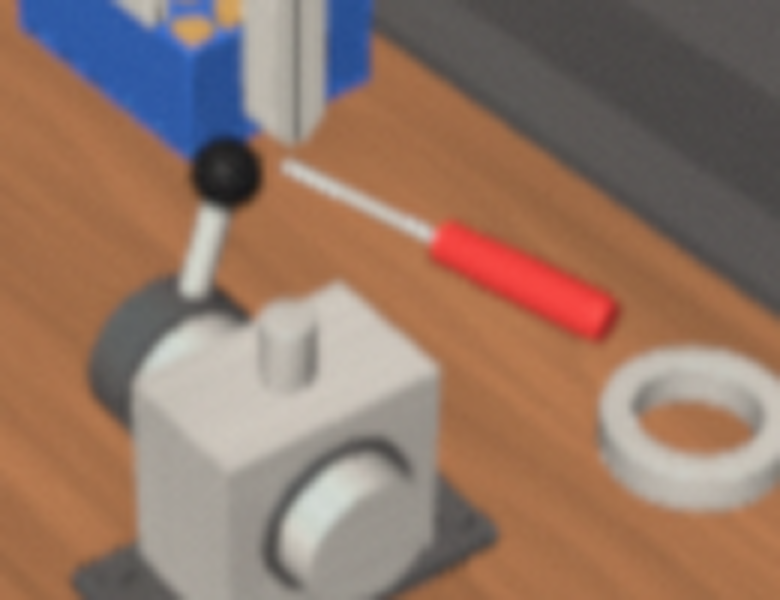

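The head sits flat on the block with its top centre at crop (288,315), matching the expected (286,317). The fingers are clear, so I hand in.

```bash
python3 -c "
from bench import robot
print(robot.close_job())"
```

```text
the job is handed in; nothing more can be done
None
```

The long locking pin is fully home in the steel block with its head flat on the top, let go, and I handed the job in at about 45 s; no verdict came back.

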